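# Set an electrode's spacing with a gauge blade

## Task

Slide the gauge's blade flat into the gap of the electrode spacing stand, so that the blade near its free end lies under the middle of the round electrode. Then turn the adjusting knob on top clockwise until the blade just drags: lightly nipped between electrode and base plate, not clamped. Leave the gauge lying there, and leave the other things on the table where they stand.

Things in the scene. Friction and masses are not known exactly. Their poses are not given: they have to be found in the camera images.
- stand: Fixed electrode stand. Origin at table level under the axis of electrode and knob; z up. Base plate 24 mm thick, x -80..80, y -120..150 mm. White column (x +-28, y -116..-80 mm) with an arm (55 mm wide, underside 115, top 140 mm above the table) reaching over the axis to y +34 mm. The gap under the electrode is open to +y and both x sides; the gauge goes in from +y, along -y.
- axis (a point): Point on the top of the stand's base plate (24 mm above the table) on the electrode's axis: the middle of the gap's floor.
- screw (a joint): Angle (rad, 0 to 6) of the black knob on top of the stand; grows clockwise seen from above. Each rad lowers the electrode 4 mm (steep thread); it stays where left (friction 0.08 N m) and the knob keeps its height. At 0 the clear gap from base plate to electrode is 24 mm, so the electrode meets a 12 mm blade at 3.0 rad.
- knob_grip (a point): Point on the knob's axis at gripping height, 176 mm above the table. The knob is an upright bar 64 mm long, 14 mm wide, from 154 to 192 mm above the table, on a 48 mm round foot; this point's x axis lies along the bar and turns with it, z is up.
- electrode: Round steel electrode with grey rim, 93 mm across, 12 mm thick, face down over the base plate under the arm. Origin: centre of its underside.
- lift (a joint): How far (m, 0 to 0.018) the electrode is pushed up into its sprung holder; 0 while it hangs free. Once it rests on the blade, turning on no longer lowers it but lifts it in the holder 4 mm per rad. It presses on the blade with 1.5 N at first touch plus 1.2 N per mm of lift. A lift up to 5 mm is a light drag (2 to 3 mm is ideal); more is clamped.
- gauge: Loose spacer gauge, about 0.15 kg: flat steel blade 170 mm long (x), 40 wide (y), 12 thick, with an upright black tab to hold it by: 45 mm long (x), 12 thick (y), from 12 to 62 mm above the underside, centred at x -60 mm. Origin: centre of the blade's underside; the free end points to +x. It starts flat on the table, tab up.
- tab (a point): Centre of the tab at the height to grip it: x -60 mm, 40 mm above the blade's underside.
- blade_mark (a point): Point of the blade's underside, x +60 mm, 25 mm from the free end: the part to be under the middle of the electrode.
- cream_jar: Bystander: white screw-top jar, 84 mm across, 85 mm tall. Origin: centre of its underside.
- gel_jar: Bystander: white jar with blue lid, 90 mm across, 75 mm tall. Origin: centre of its underside.
- pump_bottle: Bystander: white pump bottle, 68 mm across, 185 mm tall. Origin: centre of its underside.
- handpiece: Bystander: handpiece with a small upright steel disc on a black rest, about 190 mm long, 60 mm tall. Origin: centre of its underside.
- spare_disc: Bystander: spare steel disc lying flat, 70 mm across, 12 mm thick. Origin: centre of its underside.
- cradle: Bystander: black forked cradle, foot 70 x 60 mm, 96 mm tall. Origin: centre of its underside.
Not all that is in view belongs to the job. Leave any red look-alike of the gauge alone.

How it is judged (in metres and radians):
At the end, for the whole second after the job is handed in: The gauge lies flat at rest on the stand's base plate, its blade mark within 22 mm (horizontally) of the electrode's axis; the electrode rests on the blade with 1 to 8 N (lift 0 to about 5 mm); the knob is still (contact force between electrode and gauge between 1 and 8 N and horizontal distance between blade_mark and axis below 0.022 m and angle between gauge's own z axis and vertical below 0.06 rad and z of gauge in the frame of axis between -0.004 and 0.004 m and linear speed of gauge below 0.01 m/s and velocity of joint screw between -0.05 and 0.05 rad/s); the robot touches nothing.
It fails at once if a bystander is shifted by more than 30 mm (distance of any of cream_jar, gel_jar, pump_bottle, handpiece, spare_disc, cradle from where it was at the start of the episode above 0.03 m).
It also fails if it takes over 56 s, if anything falls off the work surface, if the arm or the gripper's body presses on something with over 40 N, if the wrist force passes 120 N, or if a joint passes its speed limit or range.

## Robot

A 7-joint arm with a two-finger parallel gripper is mounted at the origin on the work surface. World frame = base frame: x ahead of the robot, y to its left, z up, the work surface at z = 0. Lengths are in mm, angles in rad, forces in N, time in s.
With the tool pointing down it reaches from about 425 to 875 mm from the base axis. Payload 4.7 kg.
Tool frame: the origin (TCP) lies on the centre line of the jaws, within the pads' length; the fingertips stand 14 mm ahead of it and the grasp point (between the pads) lies 5 mm behind it; z points along the fingers, y is the line along which they close (so a half turn about z gives the same grasp; the last joint's range is limited). The gripper opens to 85 mm and grips with 20 to 120 N. Pads are 22 mm wide; open, the fingers measure 114 mm over their backs; the gripper's body (76 mm by 85 mm) begins 54 mm behind the grasp point. The pads swing forward as they close: fully open they stand 13 mm farther back than shut.
Start: joints at [1.292, 0.321, -0.07, 1.45, 0.023, 1.371, -0.057], TCP at [187.591, -622.363, 212.749] pointing down, gripper open.
Joint ranges: [-2.86, 2.86], [-0.3, 2.09], [-1.38, 1.24], [0.06, 2.45], [-1.56, 4.7], [0.09, 2.05], [-2.69, 2.69]. Speed limits (rad/s): [2.57, 2.57, 3.14, 3.14, 3.14, 3.14, 3.14].

## Interface

Orientations are given as a rotation vector (axis times angle).
In Python, from workcell import sensors, grab_frame, arm, finder gives the robot as it stands. The module is installed in compiled form; this text tells all that it offers.
- The arm moves only by the tool carry_out, never from a script. Its argument "increments" is a list of rows, each a list of 5 numbers: the gripper command: -1 is fully open, 1 is shut, values between are in proportion, then the shift along the tool's x, y, z in m, then the turn about the tool's z in degrees. A call has 1 to 20 rows; each row shifts and turns the commanded pose from where the row before left it, along the tool's axes as they then stand; what a row does not reach is not made up. A row lasts 1/8 s, in which the tool goes at most 62.5 mm and 10.7 degrees, less where a joint would pass 70% of its speed; a pose out of reach is approached as far as the arm can. A call is refused whole if a number of a shift passes 0.0625 or a number of a turn 10.7, either way. A call with a gripper value outside its range is refused whole. The fingers move at their own pace and stop on an object; "squeeze" is the grip in N (left out, the last holds). Time passes only in rows, so rows that do not move let the fingers close. It gives the time, the measured TCP pose, the force, the opening and the grip force at its end, in the units of the state.
- sensors.read_state(): the state, without advancing time (a new reading comes with each control period).
- grab_frame(name): name is "scene" or "top" or "wrist"; returns a dict with "frame" (420x560x3 uint8, red, green, blue), "fx", "fy", "cx", "cy" (pixels), "extrinsics" (4x4, takes a point from camera to world coordinates). Camera axes: x right, y down, z forward; pixel columns grow to the right and rows downward; lengths in mm; the calibration is good to about 2 mm. The wrist camera is an equidistant fisheye: a pixel r from the principal point sees the ray r / f radians off the axis. A picture is of the moment at which its call begins. There is no depth.
- arm.hand_in(): hands the job in; it is judged then, once.
Trained networks look in the newest picture that a camera, given by its name, has taken for a name from the list of things; names that differ only in an ending like _2 or _b are one class to them, and where a whole thing is asked for, a point or a joint stands for the part that bears it (a point fixed in the world has none). Each returns a list of dicts, best first, with "score" (0 to 1); they miss things now and then, are a little off and sometimes report something else, mostly with a low value. They report only what shows in the picture. A call takes as long as a camera call. They do not tell look-alikes from the thing itself.
- finder.silhouettes(camera, thing): "mask" (420x560 bool, what is visible of it).
- finder.pinpoint(camera, thing): "centre" ([x, y, z] in mm, in the coordinates of the camera as it stood for that picture, good to about 4 mm: a listed point, or the origin of a listed thing).
The state is a dict: "time": time; "joint_pos": joint angles; "qvel": joint speeds; "joint_efforts": joint torques, N m; "position": TCP position; "ee_rot": TCP orientation; "force": force on the tool from outside, world axes, zero at the start; "torque": the same for the moment, N m; "finger_gap": opening from 0.0 (shut) to 1.0 (fully open); "grasp_force": force on a finger pad.
Only numpy, scipy, OpenCV 4.12 (cv2) and the standard library are available. Lean on these libraries where they do the work, as an engineer would, in place of code of your own. Each camera call takes 0.05 s, during which the arm holds its last target. There are 200 camera calls.

## Working session

There is one attempt and no reset: what is moved stays moved. The work goes in short steps, Python scripts to look and compute and a tool call to move; the robot and the scene stay as the last step left them, time stands still between calls to the robot, and variables do not carry over. Pictures are saved under pics/ and viewed, at most 10 in all, crops included, and the job is handed in when it is done.

Besides the shell and the picture viewer there is one more tool, called after ">>>" as a command line: name --pt "numbers of a row" for each row, then --argument value for the rest. carry_out: Moves the arm, as the interface text tells. Its arguments: {"type":"object","properties":{"increments":{"type":"array"},"squeeze":{"type":"number"}},"required":["increments"]}

```bash
mkdir -p pics; cat > h.py <<'E'
import numpy as np, cv2
from workcell import sensors, grab_frame, arm, finder
from scipy.spatial.transform import Rotation as R
def look(cam, things, save=None):
    f=grab_frame(cam); T=np.array(f["extrinsics"])
    if save: cv2.imwrite(save, f["frame"][:,:,::-1])
    for t in things:
        for d in finder.pinpoint(cam,t)[:3]:
            c=np.array(d["centre"]); w=T@np.append(c,1)
            px=(f["fx"]*c[0]/c[2]+f["cx"], f["fy"]*c[1]/c[2]+f["cy"])
            print(cam,t,round(d["score"],2),np.round(w[:3],1),np.round(px))
    return f,T
E
python3 - <<'E'
from h import *
s=sensors.read_state(); print(s["time"],s["position"],s["ee_rot"],R.from_rotvec(s["ee_rot"]).as_matrix().round(3))
for c in ("scene","top"):
    f,T=look(c,["gauge","tab","blade_mark","axis","knob_grip","electrode","stand","cream_jar","gel_jar","pump_bottle","handpiece","spare_disc","cradle"],f"pics/{c}.png")
    print(T.round(2), f["fx"])
E
```

```text
0.0 [ 187.3818827  -621.80090986  211.63922225] [-3.10614552e+00 -4.58031879e-01  5.71330551e-04] [[ 0.957  0.289 -0.001]
 [ 0.289 -0.957  0.002]
 [-0.    -0.002 -1.   ]]
scene gauge 0.92 [565.7 289.4   3.9] [347. 299.]
scene gauge 0.86 [180.1 325.3  -2.9] [413. 227.]
scene gauge 0.73 [ 4.283e+02  4.518e+02 -3.000e-01] [416. 296.]
scene tab 0.91 [618.1 258.6  42.4] [330. 300.]
scene tab 0.83 [133.  364.   40.6] [432. 216.]
scene tab 0.66 [426.9 394.5  45.5] [402. 278.]
scene blade_mark 0.88 [436.3 511.1   1.4] [433. 308.]
scene blade_mark 0.7 [513.9 315.7  -3.3] [363. 293.]
scene blade_mark 0.62 [228.2 287.5  -1.3] [397. 230.]
scene axis 0.88 [ 483.4 -130.5   23.8] [255. 215.]
scene knob_grip 0.58 [ 484.8 -129.8  171.9] [254. 185.]
scene electrode 0.78 [ 484.2 -129.3   46.8] [255. 211.]
scene electrode 0.47 [ 739.7 -273.9    4. ] [173. 246.]
scene stand 0.96 [ 478.8 -129.9    1.1] [256. 218.]
scene stand 0.46 [769.9 -91.5   1.2] [208. 281.]
scene cream_jar 0.92 [755.5  75.6   2.4] [252. 306.]
scene gel_jar 0.77 [769.7 -89.1   2.7] [208. 281.]
scene pump_bottle 0.68 [ 737.1 -270.8    
[... 1255 characters left out ...]
489.5 -125.9  182.9] [330. 202.]
top gel_jar 0.61 [769.9 -83.7   1.4] [311. 130.]
top pump_bottle 0.7 [ 735.1 -267.5    3.3] [366. 139.]
top handpiece 0.73 [ 485.4 -129.   180.2] [331. 204.]
top handpiece 0.66 [ 4.900e+02 -4.564e+02 -4.000e-01] [427. 211.]
top handpiece 0.28 [344.4 194.7   3.9] [226. 257.]
top spare_disc 0.64 [ 484.  -127.5   26.3] [326. 213.]
top spare_disc 0.57 [343.8 194.5   2.7] [226. 257.]
top cradle 0.7 [724.8 248.    1.3] [212. 144.]
[[-0.00000e+00 -9.90000e-01  1.70000e-01  2.69850e+02]
 [-1.00000e+00  1.00000e-02  1.00000e-02 -3.08000e+00]
 [-2.00000e-02 -1.70000e-01 -9.90000e-01  1.42411e+03]
 [ 0.00000e+00  0.00000e+00  0.00000e+00  1.00000e+00]] 440.9424397767049
```

```bash
python3 - <<'E'
import cv2,numpy as np
a=cv2.imread("pics/scene.png")
b=cv2.imread("pics/top.png")
c1=cv2.resize(a[140:340,160:460],(800,533),interpolation=cv2.INTER_CUBIC)
cv2.imwrite("pics/c1.png",c1)
cv2.imwrite("pics/c2.png",cv2.resize(b[110:330,110:400],(790,600),interpolation=cv2.INTER_CUBIC))
E
```

```text
(no output)
```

View pics/c1.png

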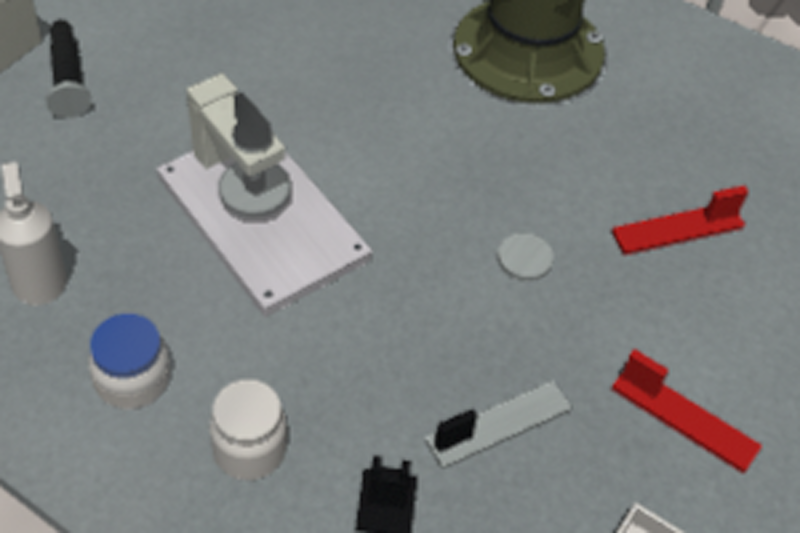

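View pics/c2.png

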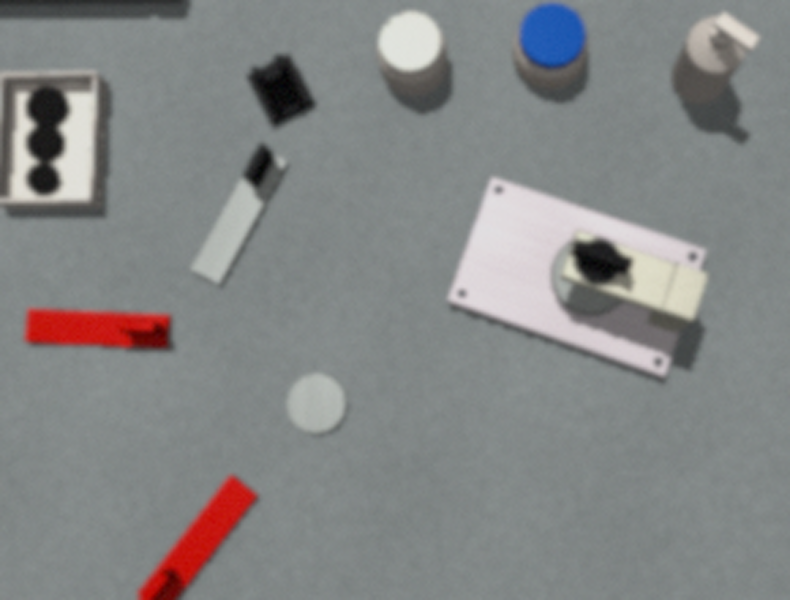

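The steel-coloured gauge with the black tab is at scene px (347,299), matching the description. The look-alikes at (413,227) and (416,296) are red, so I'm leaving them alone. The stand is at top px (326,212), with its column on the right and its opening to the left. The enlarged crops confirm all of this. Next I'll move over the gauge.

>>> carry_out --pt "-1 0.044 -0.017 -0.008 0" --pt "-1 0.044 -0.017 -0.008 0" --pt "-1 0.044 -0.017 -0.008 0" --pt "-1 0.044 -0.017 -0.008 0" --pt "-1 0.044 -0.017 -0.008 0" --pt "-1 0.044 -0.017 -0.008 0" --pt "-1 0.044 -0.017 -0.008 0" --pt "-1 0.044 -0.017 0 0" --pt "-1 0.044 -0.017 0 0" --pt "-1 0.044 -0.017 0 0" --pt "-1 0.021 -0.054 0 0" --pt "-1 0.021 -0.054 0 0" --pt "-1 0.021 -0.054 0 0" --pt "-1 0.021 -0.054 0 0" --pt "-1 0.021 -0.054 0 0" --pt "-1 0.021 -0.054 0 0" --pt "-1 0.021 -0.054 0 0" --pt "-1 0.021 -0.054 0 0" --pt "-1 0.021 -0.054 0 0" --pt "-1 0.021 -0.054 0 0"

```text
time: 3.9
position: [605.2, 246.5, 268.9]
ee_rot: [3.108, 0.457, 0.001]
force: [-0.8, 0.2, 0.7]
finger_gap: 1.001
grasp_force: 0.0
```

>>> carry_out --pt "-1 0 0 0 9" --pt "-1 0 0 0 9" --pt "-1 0 0 0 9" --pt "-1 0 0 0 9" --pt "-1 0 0 0 9" --pt "-1 0 0 0 0" --pt "-1 0 0 0 0"

```text
time: 4.78
position: [605.0, 245.1, 268.7]
ee_rot: [3.048, -0.762, 0.0]
force: [0.6, -0.4, 0.3]
finger_gap: 1.0
grasp_force: 0.0
```

```bash
python3 - <<'E'
from h import *
s=sensors.read_state(); print(s["time"],s["position"],np.round(s["joint_pos"],2)); M=R.from_rotvec(s["ee_rot"]).as_matrix(); print(M.round(3))
for c in ("wrist","top"): look(c,["gauge","tab","blade_mark","cradle"],f"pics/{c}2.png")
# planes: blade rect & stand rect
def toplane(f,T,uv,z):
    uv=np.atleast_2d(uv).astype(float)
    d=np.c_[(uv[:,0]-f["cx"])/f["fx"],(uv[:,1]-f["cy"])/f["fy"],np.ones(len(uv))]@T[:3,:3].T
    return (T[:3,3]+d*((z-T[2,3])/d[:,2])[:,None])[:,:2]
for cam in("top","scene"):
    f=grab_frame(cam);T=np.array(f["extrinsics"])
    for th,z in(("stand",24),("gauge",12)):
        if th=="stand":
            img=f["frame"].astype(int); hsv=cv2.cvtColor(f["frame"],cv2.COLOR_RGB2HSV)
        for d in finder.silhouettes(cam,th)[:1]:
            m=d["mask"].astype(np.uint8); cn=max(cv2.findContours(m,0,1)[0],key=cv2.contourArea).reshape(-1,2)
            P=toplane(f,T,cn,z).astype(np.float32)
            print(cam,th,d["score"],cv2.minAreaRect(P))
    for d in finder.silhouettes(cam,"knob_grip")[:1]:
        m=d["mask"]; v,u=np.nonzero(m); P=toplane(f,T,np.c_[u,v],192); print(len(u),P.mean(0),cv2.minAreaRect(P.astype(np.float32)))
E
```

```text
4.775 [604.96176612 245.07482236 268.68461032] [-0.03  0.35 -0.53  1.34  0.17  1.49 -2.6 ]
[[ 0.882 -0.471  0.   ]
 [-0.471 -0.882 -0.   ]
 [ 0.     0.    -1.   ]]
wrist gauge 0.91 [567.1 286.2   4.4] [265. 206.]
wrist gauge 0.68 [4.336e+02 4.520e+02 4.000e-01] [212. 327.]
wrist tab 0.84 [430.5 397.1  37.9] [241. 330.]
wrist tab 0.56 [619.7 262.2  43.7] [260. 169.]
wrist tab 0.46 [ 5.188e+02  3.155e+02 -5.000e-01] [263. 243.]
wrist blade_mark 0.75 [436.5 516.3   1.6] [176. 342.]
wrist blade_mark 0.57 [518.6 318.2   2. ] [261. 244.]
wrist blade_mark 0.56 [229.9 287.4   2. ] [364. 381.]
wrist cradle 0.87 [723.5 240.6   3.4] [236.  81.]
top gauge 0.7 [181.2 330.9   2. ] [182. 309.]
top gauge 0.69 [435.7 456.3   3.6] [146. 229.]
top tab 0.73 [138.9 366.   41.9] [167. 324.]
top tab 0.63 [432.1 396.7  44.1] [161. 229.]
top blade_mark 0.71 [435.7 516.7   1.6] [128. 230.]
top blade_mark 0.52 [519.8 320.8   3.5] [189. 204.]
top cradle 0.68 [ 7.701e+02 -8.490e+01 -4.000e-01] [311. 130.]
top cradle 0.67 [7.232e+02 2.459e+02 3.000e-01] [213. 144.]
top stand 0.73 ((489.56732177734375, -116.54861450195312), (281.9643859863281, 164.99746704101562), 70.67485809326172)
top gauge 0.9 ((179.070068359375, 331.8988037109375), (39.63572311401367, 178.03643798828125), 52.28730773925781)
223 [ 479.88981472 -123.50441314] ((483.89508056640625, -125.28857421875), (46.82963562011719, 51.24294662475586), 23.742597579956055)
scene stand 0.79 ((475.07806396484375, -157.59304809570312), (391.38623046875, 174.68234252929688), 67.98799896240234)
scene gauge 0.96 ((421.4974670410156, 452.691650390625), (176.66073608398438, 72.56172180175781), 88.8818588256836)
219 [ 505.39475141 -114.59644362] ((498.4147644042969, -117.11721801757812), (87.47711181640625, 43.576995849609375), 38.158447265625)
```

>>> carry_out --pt "-1 0.003 -0.0225 0 0" --pt "-1 0 0 0.05 0" --pt "-1 0 0 0.05 0" --pt "-1 0 0 0.035 0" --pt "-1 0 0 0 0" --pt "-1 0 0 0 0"

```text
time: 6.42
position: [619.2, 264.0, 135.6]
ee_rot: [-3.045, 0.766, -0.003]
force: [-0.5, -0.7, 1.0]
finger_gap: 1.0
grasp_force: 0.0
```

```bash
python3 - <<'E'
from h import *
s=sensors.read_state(); print(s["time"],s["position"],np.round(s["joint_pos"],2)); M=R.from_rotvec(s["ee_rot"]).as_matrix(); p=np.array(s["position"])
f,T=look("wrist",["gauge","tab","blade_mark"],"pics/w3.png")
for t in("gauge","tab","blade_mark"):
    for d in finder.pinpoint("wrist",t)[:2]:
        print(t,(M.T@((T@np.append(d["centre"],1))[:3]-p)).round(1))
E
```

```text
6.425 [619.21172798 264.04086897 135.56080456] [-0.08  0.45 -0.48  1.47  0.21  1.26 -2.65]
wrist gauge 0.98 [572.1 288.9   1.1] [278. 243.]
wrist blade_mark 0.56 [515.7 317.3   1.1] [280. 300.]
gauge [-53.5   0.6 134.4]
blade_mark [-116.6    2.3  134.3]
```

View pics/w3.png

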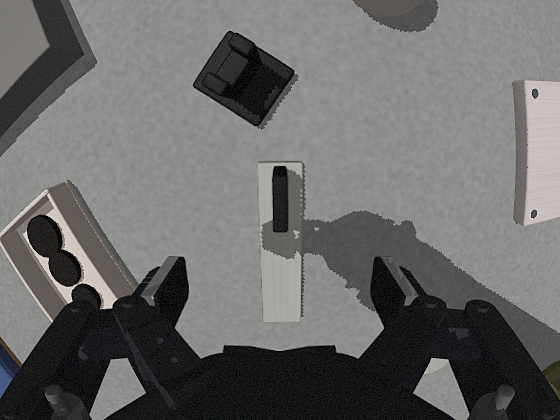

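The wrist picture shows the steel gauge upright in view, with its blade at x≈262–302 and the tab centred at px (280,198) between the open fingers. The cradle, at (245,80), is clear of the gripper. I'll go down and grip.

>>> carry_out --pt "-1 0.002 0 0.04 0" --pt "-1 0 0 0.03 0" --pt "-1 0 0 0.03 0" --pt "-1 0 0 0 0" --pt "1 0 0 0 0" --pt "1 0 0 0 0" --pt "1 0 0 0 0" --pt "1 0 0 0 0" --pt "1 0 0 0 0" --pt "1 0 0 0 0" --pt "1 0 0 0 0" --pt "1 0 0 0 0" --squeeze 60

```text
time: 8.28
position: [620.5, 262.7, 34.4]
ee_rot: [-3.046, 0.766, -0.002]
force: [0.2, -0.7, 5.3]
finger_gap: 0.113
grasp_force: 60.9
```

>>> carry_out --pt "1 0 0 -0.02 0" --pt "1 0 0 -0.03 0" --pt "1 0 0 -0.03 0" --pt "1 0.005 0.03 0 0" --pt "1 0.005 0.03 0 0" --pt "1 0.004 0.03 0 0" --pt "1 0 0.031 0 0" --pt "1 0 0 0 -9.9" --pt "1 0 0 0 -9.9" --pt "1 0 0 0 -9.9" --pt "1 0 0 0 -9.9" --pt "1 0 0 0 -9.9" --pt "1 0 0 0 -9.9" --pt "1 0 0 0 -9.9" --pt "1 0 0 0 -9.9" --pt "1 0 0 0 -9.9" --pt "1 0 0 0 -9.9" --pt "1 0 0 0 0" --pt "1 0 0 0 0"

```text
time: 10.65
position: [575.0, 149.2, 113.8]
ee_rot: [2.564, 1.816, -0.0]
force: [-0.3, -0.3, -0.7]
finger_gap: 0.113
grasp_force: 60.1
```

```bash
python3 - <<'E'
from h import *
s=sensors.read_state(); print(s["time"],s["position"],np.round(s["joint_pos"],2),s["finger_gap"]); M=R.from_rotvec(s["ee_rot"]).as_matrix(); p=np.array(s["position"]);print(M.round(3))
for c in("wrist","scene","top"): look(c,["gauge","tab","blade_mark","axis","knob_grip","electrode","stand"],f"pics/{c}4.png")
a=cv2.imread("pics/scene4.png")[140:340,160:460]; cv2.imwrite("pics/c4.png",cv2.resize(a,(800,533),interpolation=cv2.INTER_CUBIC))
E
```

```text
10.65 [575.03409144 149.18353209 113.84042868] [ 0.26  0.34 -0.68  1.7   0.23  1.18 -0.81] 0.11287280741460728
[[ 0.332  0.943 -0.   ]
 [ 0.943 -0.332 -0.   ]
 [-0.    -0.    -1.   ]]
wrist gauge 0.96 [560.6  89.8  81.6] [286. 308.]
wrist tab 0.87 [571.5 151.  124.6] [269. 252.]
wrist tab 0.6 [432.8 394.2  40. ] [-83. -89.]
wrist blade_mark 0.68 [539.1  35.3  79.7] [283. 375.]
wrist axis 0.57 [757.6  77.3   2. ] [502. 202.]
wrist electrode 0.69 [758.2  82.9  -1.7] [499. 194.]
wrist stand 0.52 [ 7.69e+02 -8.50e+01  7.00e-01] [537. 344.]
scene gauge 0.83 [180.7 327.9  -3.5] [414. 228.]
scene gauge 0.7 [428.7 449.6  -1.2] [415. 296.]
scene gauge 0.69 [551.5  94.8  83.1] [298. 249.]
scene tab 0.8 [133.3 366.9  39. ] [433. 217.]
scene tab 0.79 [430.  392.8  43.6] [401. 279.]
scene tab 0.78 [572.3 149.3 122.1] [310. 255.]
scene blade_mark 0.75 [535.1  35.8  76.8] [286. 238.]
scene blade_mark 0.74 [434.5 513.5   4.7] [434. 308.]
scene blade_mark 0.56 [226.7 285.2  -1.9] [396. 230.]
scene axis 0.55 [ 485.6 -129.7   22.6] [255. 215.]
scene knob_grip 0.55 [ 483.  -129.8  173.5] [254. 184.]
scene electrode 0.67 [ 488.  -129.4   43. ] [255. 212.]
scene stand 0.98 [ 482.4 -130.9    4.9] [256. 218.]
scene stand 0.25 [ 736.4 -271.4    1.4] [174. 246.]
top gauge 0.86 [432.4 458.2   3.1] [146. 230.]
top gauge 0.67 [555.9  94.3  80.5] [256. 188.]
top gauge 0.59 [185.6 331.1   1.3] [182. 308.]
top tab 0.85 [432.3 396.4  44.4] [161. 229.]
top tab 0.74 [138.2 363.3  42.3] [168. 325.]
top blade_mark 0.9 [230.8 294.2  -0. ] [194. 293.]
top blade_mark 0.76 [541.   40.   80.4] [273. 192.]
top blade_mark 0.76 [436.4 518.5   3.8] [127. 229.]
top axis 0.85 [ 486.2 -125.9   26. ] [326. 212.]
top knob_grip 0.6 [ 483.7 -127.3  181.9] [331. 204.]
top electrode 0.64 [ 488.1 -127.6   43.5] [327. 211.]
top stand 0.72 [ 486.6 -127.     5.5] [325. 213.]
```

View pics/wrist4.png

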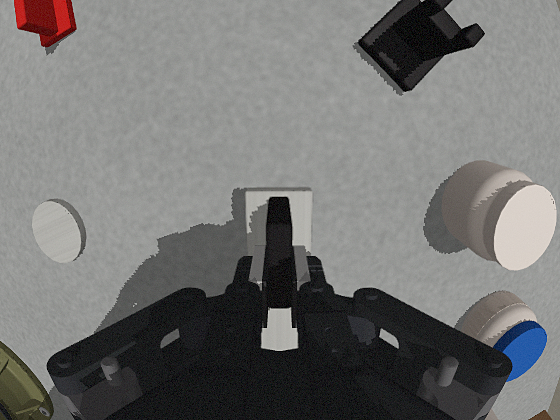

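>>> carry_out --pt "1 -0.03 0.008 0 0" --pt "1 -0.03 0 0 0" --pt "1 0 0 0.03 0" --pt "1 0 0 0.015 0" --pt "1 0 0 0.0065 0" --pt "1 0 0 0 0" --pt "1 0 0 0 0"

```text
time: 12.72
position: [563.6, 90.6, 63.0]
ee_rot: [2.56, 1.82, 0.002]
force: [-0.2, -0.5, -0.6]
finger_gap: 0.115
grasp_force: 60.1
```

```bash
python3 - <<'E'
from h import *
s=sensors.read_state(); print(s["time"],s["position"],s["finger_gap"],s["force"])
look("scene",["blade_mark","electrode","axis"],"pics/s5.png")
a=cv2.imread("pics/s5.png")[150:290,200:360]; cv2.imwrite("pics/c5.png",cv2.resize(a,(686,600),interpolation=cv2.INTER_CUBIC))
E
```

```text
12.725 [563.61220364  90.5736539   62.98221323] 0.11478226132841492 [-0.21906591 -0.49069447 -0.59803491]
scene blade_mark 0.86 [433.2 512.9   4. ] [434. 308.]
scene blade_mark 0.78 [226.  287.3   0.3] [397. 230.]
scene blade_mark 0.57 [523.5 -21.6  25.6] [273. 237.]
scene electrode 0.8 [ 486.6 -127.9   44.7] [255. 212.]
scene axis 0.7 [ 482.1 -129.2   25.7] [256. 214.]
```

View pics/c5.png

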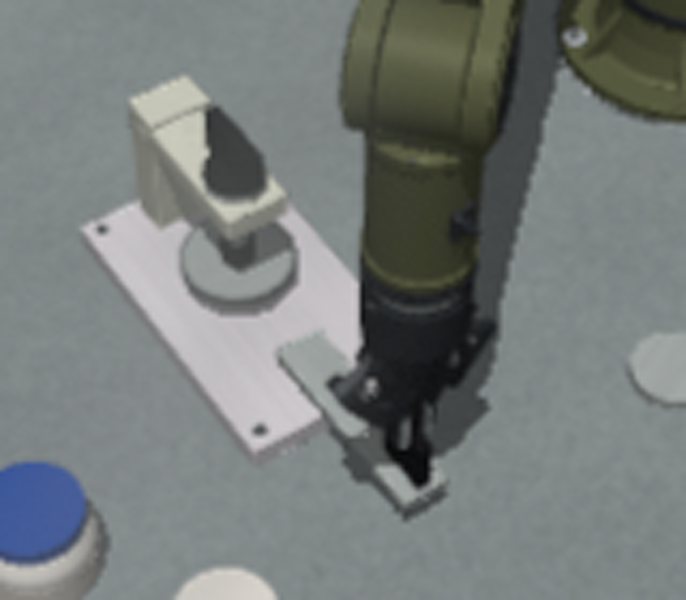

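The blade points straight at the gap, with its free end at crop px (300,350) and the electrode at (238,270). I'll slide it in.

>>> carry_out --pt "1 -0.02 -0.001 0.0015 0" --pt "1 -0.02 0 0 0" --pt "1 -0.02 0 0 0" --pt "1 -0.02 0 0 0" --pt "1 -0.02 0 0 0" --pt "1 -0.015 0 0 0" --pt "1 0 0 0 0" --pt "1 0 0 0 0"

```text
time: 13.92
position: [524.5, -17.4, 60.9]
ee_rot: [-2.56, -1.82, -0.001]
force: [0.4, 0.4, -1.9]
finger_gap: 0.116
grasp_force: 60.1
```

```bash
python3 - <<'E'
from h import *
s=sensors.read_state(); print(s["time"],s["position"],s["finger_gap"],s["force"])
look("top",["gauge","tab","blade_mark","electrode","axis"]);look("scene",["gauge","tab","blade_mark","electrode","axis"])
E
```

```text
13.925 [524.46555574 -17.38391413  60.89068163] 0.11611145495371307 [ 0.41471602  0.36172419 -1.87121336]
top gauge 0.97 [433.4 456.7   5.1] [146. 230.]
top gauge 0.68 [181.3 333.2   2.2] [181. 309.]
top tab 0.81 [140.  366.5  41.5] [167. 324.]
top tab 0.65 [434.1 397.   43.6] [161. 228.]
top blade_mark 0.96 [436.7 518.4   2.8] [127. 229.]
top blade_mark 0.58 [231.7 294.8   1.7] [194. 293.]
top electrode 0.59 [ 484.7 -125.4   43.5] [326. 212.]
top electrode 0.49 [ 483.9 -123.   183. ] [329. 204.]
top axis 0.86 [ 487.  -127.7   22.9] [326. 212.]
scene gauge 0.89 [182.8 326.2  -3.1] [413. 228.]
scene gauge 0.88 [428.4 452.7   1.4] [416. 296.]
scene gauge 0.82 [504.  -75.8  29.8] [264. 225.]
scene tab 0.93 [427.2 394.8  42.1] [402. 279.]
scene tab 0.59 [137.3 366.9  42.6] [433. 217.]
scene tab 0.49 [519.2 -21.9  68.3] [274. 228.]
scene blade_mark 0.97 [435.9 511.9   2. ] [433. 308.]
scene blade_mark 0.83 [226.  287.6  -1.1] [397. 230.]
scene blade_mark 0.52 [ 484.8 -132.4   24.3] [255. 214.]
scene electrode 0.47 [ 484.7 -129.2   45.5] [255. 211.]
scene axis 0.57 [ 484.4 -128.4   26.8] [256. 214.]
scene axis 0.31 [720.4 239.1   1.3] [304. 328.]
```

>>> carry_out --pt "1 0 0 0.0015 0" --pt "1 0 0 0.001 0" --pt "1 0 0 0 0" --pt "0.3 0 0 0 0" --pt "0.2 0 0 0 0" --pt "0 0 0 0 0" --pt "0 0 0 0 0" --pt "0 0 0 -0.02 0" --pt "0 0 0 -0.04 0" --pt "0 0 0 -0.05 0" --pt "0 0 0 -0.05 0" --pt "0 0 0 -0.05 0" --pt "0 0 0 0 0"

```text
time: 16.15
position: [526.6, -18.0, 272.7]
ee_rot: [2.556, 1.816, 0.009]
force: [0.1, 0.6, -0.2]
finger_gap: 0.5
grasp_force: 0.0
```

```bash
python3 - <<'E'
from h import *
s=sensors.read_state(); print(s["time"],s["position"],s["finger_gap"],s["force"],np.round(s["joint_pos"],2))
look("top",["gauge","tab","knob_grip"],"pics/t6.png");look("scene",["gauge","blade_mark","knob_grip","electrode"],"pics/s6.png")
look("wrist",["gauge","tab","knob_grip","electrode"],"pics/w6.png")
a=cv2.imread("pics/s6.png")[150:270,200:320]; b=cv2.imread("pics/t6.png")[150:270,260:380]
cv2.imwrite("pics/c6.png",cv2.resize(np.hstack([a,b]),(800,400),interpolation=cv2.INTER_CUBIC))
E
```

```text
16.15 [526.60010633 -18.02091341 272.69053655] 0.4997802237888492 [ 0.14223402  0.61047616 -0.24738744] [ 0.59  0.06 -0.63  1.65  0.04  1.44 -0.38]
top gauge 0.69 [433.7 457.9   1. ] [146. 230.]
top gauge 0.56 [180.8 328.9   0.5] [183. 310.]
top tab 0.79 [430.3 398.8  44.1] [160. 230.]
top tab 0.76 [136.7 363.8  41. ] [168. 325.]
top knob_grip 0.58 [ 486.3 -129.5  179.8] [332. 204.]
scene gauge 0.71 [430.3 451.6  -1.6] [415. 297.]
scene gauge 0.62 [501.8 -76.2  26.6] [264. 225.]
scene gauge 0.58 [180.5 326.2   0.8] [413. 227.]
scene blade_mark 0.81 [4.301e+02 5.125e+02 5.000e-01] [434. 307.]
scene blade_mark 0.6 [ 483.3 -133.    20.9] [255. 215.]
scene blade_mark 0.59 [2.268e+02 2.886e+02 2.000e-01] [397. 230.]
scene knob_grip 0.61 [ 487.6 -127.3  175.2] [254. 185.]
scene electrode 0.7 [ 486.5 -127.1   43.2] [255. 212.]
wrist gauge 0.77 [184.4 326.2  -0.5] [-100.  -21.]
wrist gauge 0.57 [508.8 -79.   28.9] [283. 216.]
wrist gauge 0.29 [ 488.9 -129.3  178.6] [282. 325.]
wrist tab 0.55 [523.1 -16.3  68.7] [277. 173.]
wrist knob_grip 0.74 [ 487.1 -129.2  177.4] [280. 325.]
wrist electrode 0.68 [ 487.1 -129.1   41.4] [280. 259.]
wrist electrode 0.52 [ 7.576e+02  7.730e+01 -4.000e-01] [438.  25.]
```

View pics/w6.png

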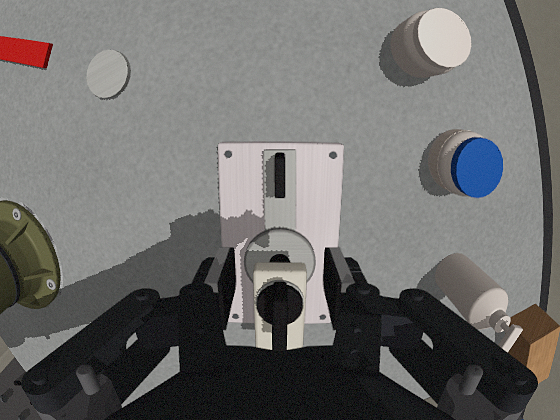

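View pics/c6.png

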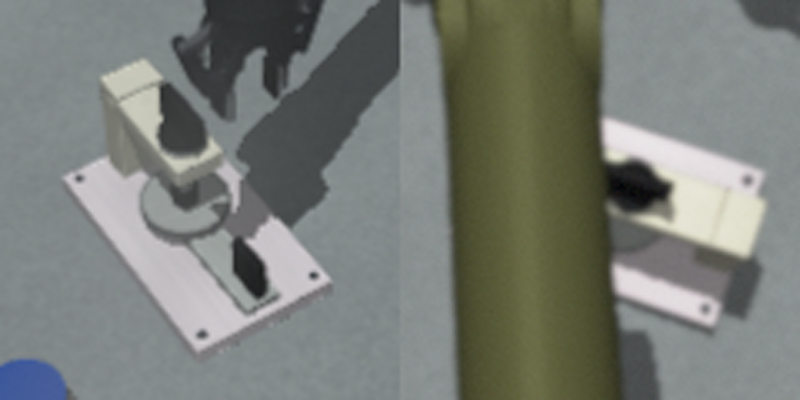

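The gauge lies flat on the plate under the electrode. In the wrist view its tab is at (280,175), on the stand's centre line, and the knob bar at (280,305) runs along the tool's x axis. Next I'll move over the knob.

>>> carry_out --pt "0 -0.04 -0.002 0 0" --pt "0 -0.04 0 0 0" --pt "0 -0.038 0 0 0" --pt "0 0 0 0.02 0" --pt "0 0 0 0 0" --pt "0 0 0 0 0"

```text
time: 17.6
position: [483.8, -128.4, 248.8]
ee_rot: [2.56, 1.821, 0.001]
force: [0.8, 0.5, 0.1]
finger_gap: 0.504
grasp_force: 0.0
```

```bash
python3 - <<'E'
from h import *
s=sensors.read_state(); print(s["time"],s["position"],s["ee_rot"],s["finger_gap"],np.round(s["joint_pos"],2))
M=R.from_rotvec(s["ee_rot"]).as_matrix(); p=np.array(s["position"])
f,T=look("wrist",["electrode","gauge","tab"],"pics/w7.png")
for d in finder.pinpoint("wrist","knob_grip")[:1]: print("knob tool",d["score"],(M.T@((T@np.append(d["centre"],1))[:3]-p)).round(1))
def fish(uv,z):
    d=(uv-[f["cx"],f["cy"]])/f["fx"]; r=np.linalg.norm(d,axis=1)+1e-9
    v=np.c_[d*(np.sin(r)/r)[:,None],np.cos(r)]@T[:3,:3].T
    return (T[:3,3]+v*((z-T[2,3])/v[:,2])[:,None])
for d in finder.silhouettes("wrist","knob_grip")[:1]:
    v,u=np.nonzero(d["mask"]); P=(fish(np.c_[u,v].astype(float),192)-p)@M
    print(len(u),u.min(),u.max(),v.min(),v.max(),cv2.minAreaRect(P[:,:2].astype(np.float32)))
E
```

```text
17.6 [ 483.78982316 -128.42543124  248.75917811] [2.55977550e+00 1.82066496e+00 5.91284158e-04] 0.5044208806292133 [ 0.73  0.01 -0.52  1.74  0.    1.39 -0.13]
wrist electrode 0.55 [ 489.1 -127.3    1.7] [282. 165.]
wrist gauge 0.65 [512.2 -75.4  28.2] [286. 120.]
wrist tab 0.83 [521.1 -17.9  68.2] [277.  60.]
wrist tab 0.54 [ 736.6 -273.3    2.9] [496. 209.]
knob tool 0.79 [-0.6  4.3 72.9]
3189 253 309 162 253 ((3.429353713989258, 4.888008117675781), (39.797969818115234, 65.43355560302734), 69.0383529663086)
```

View pics/w7.png

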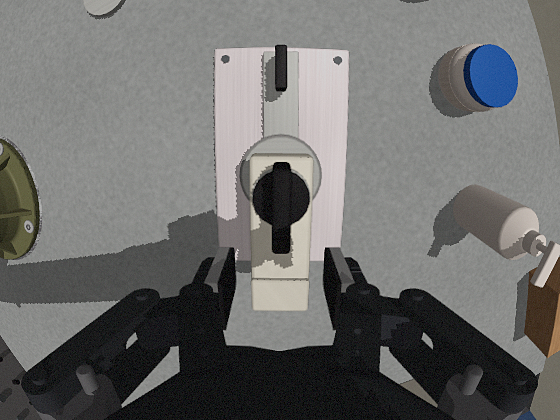

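>>> carry_out --pt "0 0 0.002 0.03 0" --pt "0 0 0 0.03 0" --pt "0 0 0 0.016 0" --pt "0 0 0 0 0" --pt "1 0 0 0 0" --pt "1 0 0 0 0" --pt "1 0 0 0 0" --pt "1 0 0 0 0" --squeeze 30

```text
time: 18.9
position: [486.0, -129.9, 173.5]
ee_rot: [2.56, 1.818, 0.001]
force: [-1.5, 1.0, 5.3]
finger_gap: -0.005
grasp_force: 2.9
```

```bash
python3 - <<'E'
from h import *
s=sensors.read_state(); print(s["time"],s["position"],s["finger_gap"],s["grasp_force"],s["force"])
look("scene",["knob_grip","electrode"],"pics/s8.png");look("wrist",["knob_grip"],"pics/w8.png")
a=cv2.imread("pics/s8.png")[150:250,200:300]; b=cv2.imread("pics/w8.png")[120:400,140:420]
cv2.imwrite("pics/c8.png",np.hstack([cv2.resize(x,(400,400),interpolation=cv2.INTER_CUBIC) for x in(a,b)]))
E
```

```text
18.9 [ 485.9546725  -129.85025057  173.47995125] -0.004971726274985288 2.949572047473339 [-1.54660287  1.02928447  5.29828189]
scene knob_grip 0.72 [ 483.  -127.3  175.4] [255. 184.]
scene knob_grip 0.23 [ 484.8 -127.6   20.2] [256. 216.]
scene electrode 0.81 [ 489.5 -129.7   47. ] [254. 211.]
wrist knob_grip 0.92 [ 486.6 -129.1  177.4] [278. 246.]
```

View pics/c8.png

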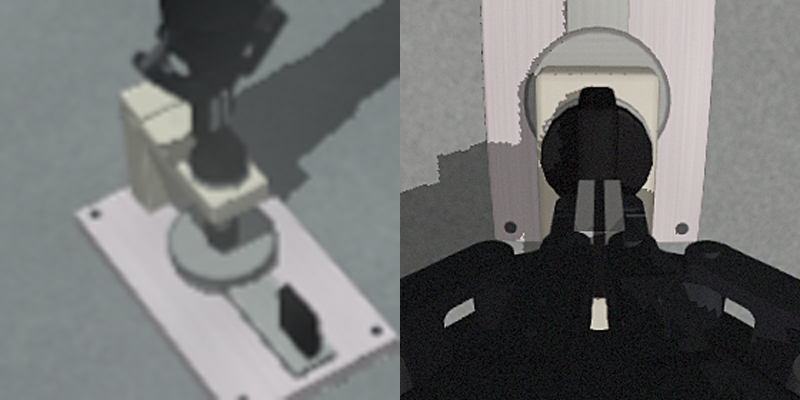

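>>> carry_out --pt "1 0 0 0 0" --pt "1 0 0 0 0" --pt "1 0 0 0 0" --squeeze 30

```text
time: 19.52
position: [485.9, -129.8, 173.5]
ee_rot: [2.56, 1.818, 0.001]
force: [-2.6, 0.7, 7.0]
finger_gap: 0.001
grasp_force: 3.0
```

```bash
python3 - <<'E'
from h import *
s=sensors.read_state(); print(s["time"],s["position"],s["finger_gap"],s["grasp_force"],s["force"],s["torque"])
f=grab_frame("wrist"); im=f["frame"][170:350,200:360,::-1]
g=(np.clip(im/255.,0,1)**0.4*255).astype(np.uint8)
a=cv2.imread("pics/s8.png")[160:220,225:285]; a=(np.clip(a/255.,0,1)**0.45*255).astype(np.uint8)
cv2.imwrite("pics/c9.png",np.hstack([cv2.resize(g,(450,506),interpolation=cv2.INTER_CUBIC),cv2.resize(a,(350,506),interpolation=cv2.INTER_CUBIC)]))
E
```

```text
19.525 [ 485.94744319 -129.82952567  173.45956064] 0.0005396256030916544 2.952193254895974 [-2.62021873  0.73242308  7.00801722] [0.09994432 0.28657848 0.02329099]
```

View pics/c9.png

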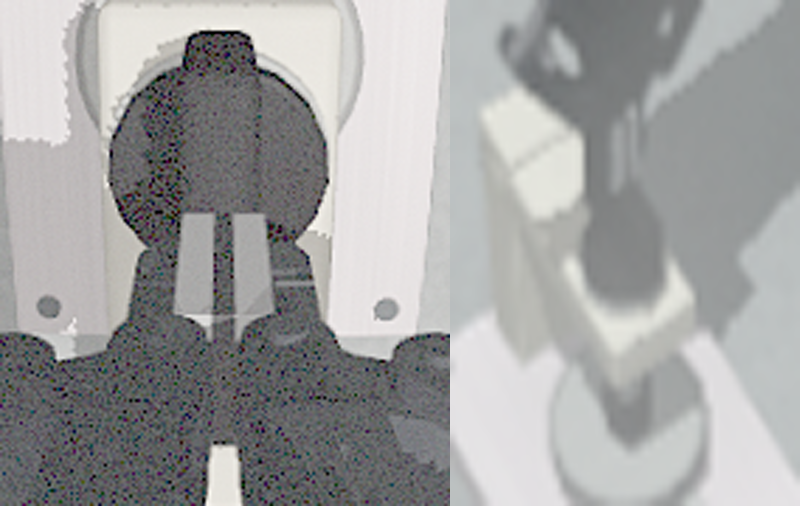

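```bash
python3 - <<'E'
from h import *
s=sensors.read_state(); M=R.from_rotvec(s["ee_rot"]).as_matrix(); p=np.array(s["position"])
f=grab_frame("wrist"); T=np.array(f["extrinsics"]); print((M.T@(T[:3,3]-p)).round(1))
def proj(w):
    c=T[:3,:3].T@(w-T[:3,3]); r=np.arctan2(np.hypot(c[0],c[1]),c[2]); k=f["fx"]*r/np.hypot(c[0],c[1])
    return np.round([f["cx"]+k*c[0],f["cy"]+k*c[1]])
for x,z in [(11,14),(11,-20),(-11,14),(11,0),(0,14)]:
    print("tool",x,z,[proj(p+M@np.array([x,y,z])) for y in(-7,0,7)])
b=np.array([485.8,-128.7,0])
for x,z in [(32,192),(32,154),(24,154),(-32,192),(-24,154)]: print("bar",x,z,[proj(b+M@np.array([x,y,-z])) for y in(-7,0,7)])
E
```

```text
[  69.4    0.8 -162.1]
tool 11 14 [array([265., 217.]), array([277., 217.]), array([290., 217.])]
tool 11 -20 [array([262., 240.]), array([277., 240.]), array([292., 240.])]
tool -11 14 [array([266., 252.]), array([277., 252.]), array([289., 252.])]
tool 11 0 [array([264., 225.]), array([277., 225.]), array([290., 225.])]
tool 0 14 [array([265., 235.]), array([277., 235.]), array([289., 235.])]
bar 32 192 [array([260., 194.]), array([275., 194.]), array([290., 194.])]
bar 32 154 [array([264., 177.]), array([276., 177.]), array([288., 177.])]
bar 24 154 [array([264., 191.]), array([276., 191.]), array([288., 191.])]
bar -32 192 [array([262., 311.]), array([276., 311.]), array([289., 311.])]
bar -24 154 [array([265., 266.]), array([276., 266.]), array([287., 266.])]
```

>>> carry_out --pt "0 0 0 0 0" --pt "0 0 0 0 0" --pt "0 0 0 0 0" --pt "0.4 0 0 0 0" --pt "0.5 0 0 0 0" --pt "0.6 0 0 0 0" --pt "0.6 0 0 0 0" --squeeze 30

```text
time: 20.5
position: [485.3, -129.7, 172.2]
ee_rot: [-2.561, -1.819, 0.0]
force: [-0.1, 0.3, 0.2]
finger_gap: 0.2
grasp_force: 0.0
```

>>> carry_out --pt "0.7 0 0 0 0" --pt "0.75 0 0 0 0" --pt "0.8 0 0 0 0" --pt "0.85 0 0 0 0"

```text
time: 21.0
position: [485.1, -129.7, 172.3]
ee_rot: [-2.561, -1.819, 0.001]
force: [-2.1, 0.7, 2.6]
finger_gap: 0.136
grasp_force: 29.4
```

```bash
python3 - <<'E'
from h import *
s=sensors.read_state(); print(s["time"],s["finger_gap"],s["grasp_force"],s["force"],s["torque"])
look("scene",["electrode","knob_grip"])
E
```

```text
21.0 0.13644915669930746 29.418636560440063 [-2.10918653  0.65412978  2.60614171] [ 0.17224515  0.59538132 -0.03506138]
scene electrode 0.69 [ 487.3 -128.1   45.6] [255. 211.]
scene knob_grip 0.43 [ 483.1 -128.7  176.6] [254. 184.]
```

Closing gently, the fingers stop on the bar at the expected width. I'll turn 90° clockwise first, then check.

>>> carry_out --pt "0.85 0 0 0 5" --pt "0.85 0 0 0 10" --pt "0.85 0 0 0 10" --pt "0.85 0 0 0 10" --pt "0.85 0 0 0 10" --pt "0.85 0 0 0 10" --pt "0.85 0 0 0 10" --pt "0.85 0 0 0 10" --pt "0.85 0 0 0 10" --pt "0.85 0 0 0 5" --pt "0.85 0 0 0 0" --pt "0.85 0 0 0 0"

```text
time: 22.65
position: [484.0, -127.4, 172.2]
ee_rot: [-3.096, 0.522, 0.006]
force: [-7.0, 4.7, 6.4]
finger_gap: 0.137
grasp_force: 30.2
```

```bash
python3 - <<'E'
from h import *
s=sensors.read_state(); print(s["time"],s["position"],s["finger_gap"],s["grasp_force"],s["force"],s["torque"],np.round(s["joint_pos"],2)); print(R.from_rotvec(s["ee_rot"]).as_matrix().round(3))
for i in range(4): look("scene",["electrode"]);look("top",["electrode"])
look("scene",["gauge"])
E
```

```text
22.65 [ 484.01932622 -127.41281684  172.18693605] 0.13711730318064888 30.19433230161667 [-7.01502779  4.72279663  6.4361724 ] [1.17240762 1.45300198 0.03188911] [ 0.67  0.05 -0.48  1.85  0.02  1.25 -1.72]
[[ 0.945 -0.328 -0.003]
 [-0.328 -0.945  0.003]
 [-0.004 -0.002 -1.   ]]
scene electrode 0.69 [ 488.5 -131.    36.1] [254. 213.]
top electrode 0.61 [ 487.  -122.6   36.4] [325. 211.]
top electrode 0.41 [503.5 -71.9  25.7] [309. 207.]
scene electrode 0.55 [ 487.  -131.4   40.1] [254. 212.]
top electrode 0.67 [ 487.7 -122.4   37.5] [325. 211.]
scene electrode 0.62 [ 487.5 -129.8   39. ] [255. 213.]
top electrode 0.57 [ 484.5 -126.    37. ] [326. 212.]
scene electrode 0.61 [ 485.8 -128.3   39.1] [255. 212.]
top electrode 0.44 [ 485.9 -126.7   36.9] [326. 212.]
scene gauge 0.82 [180.5 328.4  -0.8] [414. 227.]
scene gauge 0.8 [430.3 453.   -0.8] [416. 297.]
scene gauge 0.67 [506.5 -75.   26.6] [264. 226.]
```

>>> carry_out --pt "0.85 0 0 0 6" --pt "0.85 0 0 0 10" --pt "0.85 0 0 0 10" --pt "0.85 0 0 0 10" --pt "0.85 0 0 0 10" --pt "0.85 0 0 0 6" --pt "0.85 0 0 0 0" --pt "0.85 0 0 0 0"

```text
time: 24.55
position: [485.1, -126.4, 172.2]
ee_rot: [-2.554, 1.825, 0.005]
force: [-3.6, 6.7, 4.7]
finger_gap: 0.138
grasp_force: 29.9
```

```bash
python3 - <<'E'
from h import *
s=sensors.read_state(); print(s["time"],s["position"],s["finger_gap"],s["grasp_force"],s["force"],s["torque"],np.round(s["joint_pos"],2)); print(R.from_rotvec(s["ee_rot"]).as_matrix().round(3))
for i in range(5): look("scene",["electrode"]);look("top",["electrode"])
E
```

```text
24.55 [ 485.11219816 -126.35042155  172.23471896] 0.1382147363723391 29.860509037971497 [-3.61006045  6.68420589  4.73231897] [1.49730995 0.82980491 0.04698343] [ 0.65  0.05 -0.45  1.85  0.02  1.24 -2.62]
[[ 0.324 -0.946 -0.001]
 [-0.946 -0.324  0.004]
 [-0.004 -0.    -1.   ]]
scene electrode 0.72 [ 487.4 -130.6   38.1] [254. 213.]
scene electrode 0.69 [ 487.5 -130.2   19.4] [255. 216.]
top electrode 0.29 [761.4  81.9   9.5] [262. 132.]
scene electrode 0.69 [ 488.5 -129.    40.8] [255. 212.]
top electrode 0.46 [ 486.3 -125.2   36.8] [326. 211.]
scene electrode 0.82 [ 486.  -128.3   40. ] [255. 212.]
top electrode 0.65 [ 487.9 -125.7   37.6] [326. 211.]
scene electrode 0.77 [ 488.4 -127.5   39.2] [255. 213.]
top electrode 0.62 [ 489.3 -126.8   37.9] [326. 210.]
scene electrode 0.81 [ 485.1 -132.    36.6] [254. 212.]
top electrode 0.58 [ 483.9 -125.3   39.4] [326. 212.]
```

```bash
python3 - <<'E'
from h import *
f=grab_frame("scene"); cv2.imwrite("pics/s10.png",f["frame"][:,:,::-1]); T=np.array(f["extrinsics"])
pr=lambda z:(lambda c:np.array([f["fx"]*c[0]/c[2]+f["cx"],f["fy"]*c[1]/c[2]+f["cy"]]))(T[:3,:3].T@(np.array([486,-128.5,z])-T[:3,3]))
print("px per mm",(pr(42)-pr(36))/6, pr(40))
for n in("s5","s6","s8"):
    a=cv2.imread(f"pics/{n}.png",0).astype(np.float32);b=cv2.imread("pics/s10.png",0).astype(np.float32)
    for name,(x0,x1,y0,y1) in {"electrode left":(238,256,205,226),"plate ref":(220,236,195,225),"wide":(236,262,206,226)}.items():
        W=np.eye(2,3,dtype=np.float32)
        try:
            cc,W=cv2.findTransformECC(a[y0:y1,x0:x1],b[y0:y1,x0:x1],W,cv2.MOTION_TRANSLATION,(3,200,1e-6),None,1); print(n,name,round(cc,4),W[:,2])
        except cv2.error as e: print(n,name,"fail")
E
```

```text
px per mm [-0.00854077 -0.19035274] [255.099656   212.25672285]
s5 electrode left 0.9848 [0.13732854 0.8432183 ]
s5 plate ref 0.9998 [-0.01013078 -0.00872242]
s5 wide 0.9815 [-0.02229355  0.74766564]
s6 electrode left 0.9889 [0.11182398 0.82751065]
s6 plate ref 0.9998 [-0.00091438 -0.00019812]
s6 wide 0.9905 [0.09080275 0.8189892 ]
s8 electrode left 0.9896 [0.09452643 0.82037085]
s8 plate ref 0.9998 [-0.01542648 -0.01772416]
s8 wide 0.9903 [0.09151157 0.8125868 ]
```

The image shift gives about 4.3–6 mm of electrode travel, so the electrode touched the blade before the first turn ended. The lift is now about 4–5.5 mm, so I'll back off 32° to get to roughly 2–3 mm, then release.

>>> carry_out --pt "0.85 0 0 0 -6" --pt "0.85 0 0 0 -10" --pt "0.85 0 0 0 -10" --pt "0.85 0 0 0 -6" --pt "0.85 0 0 0 0" --pt "0.85 0 0 0 0"

```text
time: 26.35
position: [484.4, -126.9, 172.2]
ee_rot: [-2.958, 1.051, 0.006]
force: [-5.7, 6.9, 6.4]
finger_gap: 0.135
grasp_force: 30.1
```

```bash
python3 - <<'E'
from h import *
s=sensors.read_state(); print(s["time"],s["position"],s["finger_gap"],R.from_rotvec(s["ee_rot"]).as_matrix()[:2,0].round(3))
f=grab_frame("scene"); cv2.imwrite("pics/s11.png",f["frame"][:,:,::-1])
a=cv2.imread("pics/s10.png",0).astype(np.float32);b=cv2.imread("pics/s11.png",0).astype(np.float32)
cc,W=cv2.findTransformECC(a[205:226,238:256],b[205:226,238:256],np.eye(2,3,dtype=np.float32),cv2.MOTION_TRANSLATION,(3,200,1e-6),None,1);print(cc,W[:,2])
E
```

```text
26.35 [ 484.35767627 -126.85955205  172.23530317] 0.135430442998719 [ 0.776 -0.631]
0.9997007559537701 [ 0.01066625 -0.00517359]
```

>>> carry_out --pt "0.6 0 0 0 0" --pt "0.4 0 0 0 0" --pt "0.2 0 0 0 0" --pt "0 0 0 0 0" --pt "0 0 0 -0.02 0" --pt "0 0 0 -0.03 0" --pt "0 0 0 -0.03 0" --pt "0 0 0 -0.03 0" --pt "0 0 0 0 0" --pt "0 0 0 0 0"

```text
time: 27.65
position: [485.0, -129.7, 281.5]
ee_rot: [2.959, -1.055, -0.001]
force: [-0.1, 0.7, 0.0]
finger_gap: 0.499
grasp_force: 0.0
```

```bash
python3 - <<'E'
from h import *
s=sensors.read_state(); print(s["time"],s["position"],s["finger_gap"],s["force"])
f=grab_frame("scene"); cv2.imwrite("pics/s12.png",f["frame"][:,:,::-1])
a=cv2.imread("pics/s10.png",0).astype(np.float32);b=cv2.imread("pics/s12.png",0).astype(np.float32)
for r in((238,256,205,226),(258,276,225,240)):
    x0,x1,y0,y1=r
    cc,W=cv2.findTransformECC(a[y0:y1,x0:x1],b[y0:y1,x0:x1],np.eye(2,3,dtype=np.float32),cv2.MOTION_TRANSLATION,(3,200,1e-6),None,1);print(cc,W[:,2])
look("wrist",["gauge","tab","electrode"])
look("scene",["gauge","blade_mark","cradle","spare_disc","cream_jar"])
d=finder.silhouettes("wrist","knob_grip")
E
```

```text
27.65 [ 485.0013237  -129.71893624  281.47934436] 0.49886823154172966 [-0.1043703   0.67279369  0.01937387]
0.9997207486975678 [ 0.00046412 -0.00399373]
0.9999122816665953 [0.00891772 0.01329257]
wrist gauge 0.73 [511.3 -79.8  25. ] [236. 177.]
wrist tab 0.82 [524.4 -17.3  65. ] [186. 207.]
wrist electrode 0.81 [ 486.  -130.2   33.3] [278. 168.]
wrist electrode 0.46 [ 490.1 -461.     2.8] [493. -15.]
wrist electrode 0.41 [341.2 189.9  -0.4] [183. 355.]
scene gauge 0.92 [179.5 326.8  -4. ] [413. 227.]
scene gauge 0.7 [426.4 451.    2.3] [416. 295.]
scene gauge 0.59 [502.6 -75.4  27.4] [264. 225.]
scene blade_mark 0.92 [229.4 286.5  -2.2] [396. 230.]
scene blade_mark 0.68 [435.  514.    1.3] [434. 309.]
scene blade_mark 0.65 [ 486.2 -129.3   22.8] [255. 215.]
scene cradle 0.83 [723.9 241.5   1. ] [304. 330.]
scene spare_disc 0.59 [341.1 192.7  -0.5] [356. 238.]
scene cream_jar 0.62 [757.5  80.3   1.8] [253. 308.]
```

```bash
python3 -c "
from workcell import arm
print(arm.hand_in())"
```

```text
the job is handed in; nothing more can be done
None
```

I handed the job in at about 28 s, with no verdict shown: the gauge lies flat, its mark measured within about 2 mm of the electrode's axis, nipped at an estimated 1.6–3.4 mm of lift (inferred from camera views); the gripper is clear and I saw no bystander moved.

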